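# Fit the amber filter cell in the keyed seat of the viewing lamp

## Robot

A 6-joint arm with a two-finger parallel gripper is mounted at the origin on a cart in front of the work surface, level with it; the furniture and walls round the work are solid. World frame = base frame: x ahead of the robot, y to its left, z up, the work surface at z = 0. Lengths are in mm, angles in degrees, forces in N, time in s.
With the tool pointing down it reaches from about 375 to 975 mm from the base axis. Payload 3.8 kg.
Tool frame: the origin (TCP) lies at the very end of the fingers, on their centre line; the grasp point (between the pads) lies 19 mm behind it; y points along the fingers, x is the direction in which the jaws open and shut, and the axes are right-handed (so a half turn about y gives the same grasp; the last joint's range is limited). The gripper opens to 88 mm and grips with 3 to 60 N. Pads are 18 mm wide; open, the fingers measure 123 mm over their backs; the gripper's body (75 mm by 187 mm) begins 45 mm behind the grasp point.
Start: joints at [-76.484, 15.12, 91.902, -0, 72.978, -2.114], TCP at [181.859, -650.035, 238.706] pointing down, gripper open.
Joint ranges: [-150.88, 150.88], [-54.13, 125.18], [17.81, 147.31], [-75.09, 255.09], [0, 152.58], [-146.25, 146.25]. Speed limits (degrees/s): [147.25, 147.25, 180, 180, 180, 180].

## Interface

Orientations are given as [roll, pitch, yaw] about the fixed x, y, z axes, in that order (R = Rz(yaw) Ry(pitch) Rx(roll)).
In Python, from station import readout, cams, order gives the robot as it stands.
- The arm moves only by the tool servo_tool, never from a script. Its argument "rows" is a list of rows, each an object with "dp": the shift along the tool's x, y, z in mm, a list of three; "twist": the turn about the tool's y in degrees; "gripper": the finger opening in mm, from 0 to 88.1. In form: [{"dp": [tx, ty, tz], "twist": twist, "gripper": gripper}, ...]. A call has exactly 8 rows; each row shifts and turns the pose as measured when the row begins, along the tool's axes as they then stand; what a row does not reach is not made up. A row lasts 1/12 s, in which the tool goes at most 41.7 mm and 7.16 degrees, less where a joint would pass 70% of its speed; a pose out of reach is approached as far as the arm can. A call with a gripper value outside its range is refused whole. The fingers move at their own pace and stop on an object; the grip force is fixed at half the most. Time passes only in rows, so rows that do not move let the fingers close, or fill a call up. It gives the time, the measured TCP pose, the force and the opening at its end, in the units of the state.
- readout.sense(): the state, without advancing time (a new reading comes with each control period).
- cams.capture(name): name is "side" or "top"; returns a dict with "frame" (480x640x3 uint8, red, green, blue), "fovy" (degrees; the focal length in pixels is half the picture's height over the tangent of half this angle, whatever the lens; pixels are square), "cx", "cy" (the principal point, pixels), "k1" (the pictures are not rectified: a ray, as slopes to the right and down, at radius r is drawn at 1 + k1 r^2 times it, then the intrinsics apply), "world_to_cam" (4x4, takes a point from world to camera coordinates). Camera axes: x right, y down, z forward; pixel columns grow to the right and rows downward; lengths in mm; the calibration is good to about 2 mm. A picture is of the moment at which its call begins. There is no depth.
- order.finish_job(): hands the job in, once; it reports no verdict.
The state is a dict: "time": time; "q": joint angles; "joint_vel": joint speeds; "tau": joint torques, N m; "ee_pos": TCP position; "orientation": TCP orientation; "force": force on the tool from outside, world axes, zero at the start; "moment": the same for the moment, N m; "grip_width": finger opening in mm.
Only numpy, scipy, OpenCV 4.12 (cv2) and the standard library are available. Lean on these libraries where they do the work, as an engineer would, in place of code of your own. Each camera call takes 0.05 s, during which the arm holds its last target. There are 200 camera calls.

## Task

Fit the amber filter cell (orange fin) into the round seat on top of the gel viewing lamp: set it upright in the mouth of the seat with its two ears resting on the rim, some 30 degrees or more to one side of the slots, then turn it, pressing only lightly, until the ears drop into the slots and the cell lies fully home, and let go. Leave the green cell where it stands.

Things in the scene. Friction and masses are not known exactly. Their poses are not given: they have to be found in the camera images.
- amber_cell: Amber filter cell, 0.1-0.2 kg: grey round plug 56 mm wide, 20 high, amber window; two metal ears (14 wide, 10 to 19 mm above the underside) on opposite sides, span 88; flat upright orange grip fin across the top, 14 thick (x), 42 long (y), 20 to 75 mm above the underside: grip it at 50 or higher. Origin: centre of underside; z up; y along ears and fin, ends alike.
- green_cell: Green filter cell, 0.1-0.2 kg: grey round plug 56 mm wide, 20 high, green window; two metal ears (14 wide, 10 to 19 mm above the underside) on opposite sides, span 88; flat upright green grip fin across the top, 14 thick (x), 42 long (y), 20 to 75 mm above the underside: grip it at 50 or higher. Origin: centre of underside; z up; y along ears and fin, ends alike. Not to be moved.
- lamp: Gel viewing lamp, fixed: low white housing 170 x 150 mm, 26 high, black knob and green switch along its front (-x) edge; on it a grey round seat 128 mm wide with a keyed bore, its flat rim 50 mm above the bench. Origin: on the bore's axis at bench height; z up; y along the line of the two slots (ends alike).
- seat (a point): Centre of the bore's floor, 28 mm above the bench, axes as the lamp's. Bore 64 mm wide (bevelled to 70), 22 deep; two opposite slots along y, 30 wide, out to 49 mm from the centre, 15 deep, yellow mark beyond each. At any angle the plug enters 10 mm, ears on the rim (underside 12 mm above this point); within 10 degrees of the slots it can go down to this point.
Things that resemble listed ones, but are neither listed nor needed, are in the scene too. There is more than one size of the lamp; the one meant has the size given above.

How it is judged:
By the outcome, as a careful person would: the job done as asked, in the order asked, and still so for the second after the job is handed in, with the robot touching nothing.
It also fails if it takes over 42 s, if anything falls off the work surface, if the arm or the gripper's body presses on something with over 40 N, if the wrist force passes 120 N, or if a joint passes its speed limit or range.

## Working session

There is one attempt and no reset: what is moved stays moved. The work goes in short steps, Python scripts to look and compute and a tool call to move; the robot and the scene stay as the last step left them, time stands still between calls to the robot, and variables do not carry over. Pictures are saved under pics/ and viewed, about 8 in all and at most 12, crops included, and the job is handed in when it is done.

Besides the shell and the picture viewer there is one more tool, called after "Request:" by a JSON object that holds its "op" and its "data", one argument or row to a line. servo_tool: Moves the arm, as the interface text tells. Its arguments: {"type":"object","properties":{"rows":{"type":"array"}},"required":["rows"]}

```bash
mkdir -p pics; cat > h.py <<'E'
import numpy as np, cv2, json
from station import readout, cams, order
def cap(n,save=None):
    c=cams.capture(n)
    if save: cv2.imwrite(f'pics/{save}.png',c['frame'][:,:,::-1])
    return c
def ray(c,u,v):
    f=240/np.tan(np.radians(c['fovy'])/2)
    d=np.array([(u-c['cx'])/f,(v-c['cy'])/f]); s=d.copy()
    for _ in range(20): s=d/(1+c['k1']*(s@s))
    M=np.array(c['world_to_cam']);R=M[:3,:3]
    return -R.T@M[:3,3], R.T@np.array([s[0],s[1],1])
def onz(c,u,v,z):
    o,d=ray(c,u,v); return o+d*(z-o[2])/d[2]
def proj(c,p):
    M=np.array(c['world_to_cam']);q=M[:3,:3]@np.array(p,float)+M[:3,3]
    s=q[:2]/q[2]; s=s*(1+c['k1']*(s@s)); f=240/np.tan(np.radians(c['fovy'])/2)
    return s*f+[c['cx'],c['cy']]
E
python3 - <<'E'
from h import *
a=cap('top','top0');b=cap('side','side0')
for c in(a,b): print(c['fovy'],c['cx'],c['cy'],c['k1'],np.round(ray(c,320,240),2))
s=readout.sense();print(s)
E
```

```text
51.91263390169012 313.0578904146412 241.64751995747056 -0.03295137920805431 [[ 3.61880e+02  1.09300e+01  1.14618e+03]
 [ 1.20000e-01 -3.00000e-02 -9.90000e-01]]
42.595632093230826 319.4375078382002 237.1463299516063 -0.17608237460984671 [[ 5.87780e+02  1.17917e+03  6.98740e+02]
 [-6.00000e-02 -8.70000e-01 -4.80000e-01]]
{'time': 0.1, 'q': array([-7.64838825e+01,  1.51637129e+01,  9.19710191e+01, -1.28523155e-03,
        7.29796057e+01, -2.11403336e+00]), 'joint_vel': array([-0.0370651 , -0.18343365, -0.16668232,  0.09975796, -0.03378349,
       -0.02318124]), 'tau': array([ 3.94138397e-04, -5.03617501e+01, -3.58070505e+01,  7.31221098e-02,
        2.32816336e-02, -5.40104622e-05]), 'ee_pos': array([ 181.70769463, -649.4231537 ,  237.5485298 ]), 'orientation': array([-89.9970096 ,   0.11430519, -74.36946875]), 'force': array([ 1.24546516, -0.18360075,  0.13316072]), 'moment': array([-0.05942342, -0.02032109,  0.02330578]), 'grip_width': 88.2096270145641}
```

View pics/top0.png

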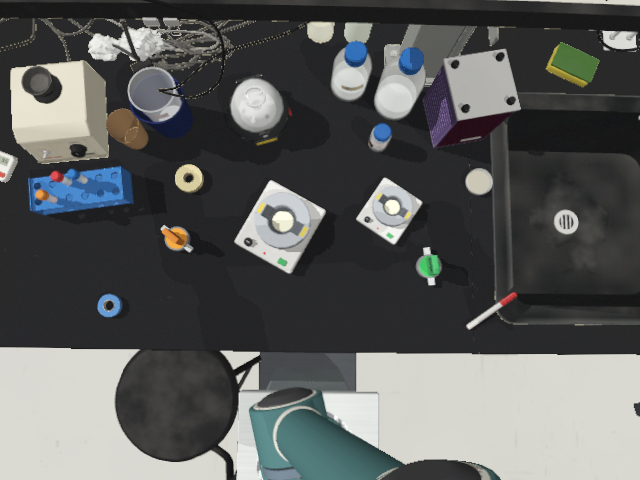

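View pics/side0.png

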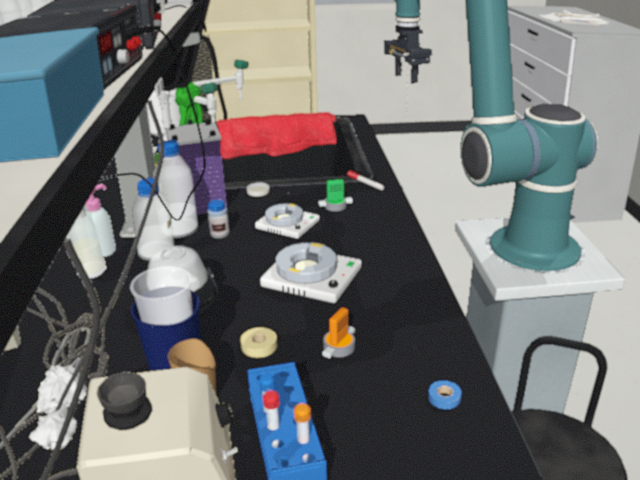

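The amber cell is at about (176,238) in the top view and the green cell at (429,266). There are two lamps, at (283,222) and (391,208). I expect the larger one is meant and will check it by its size.

```bash
cat > m.py <<'E'
from h import *
def comps(c,lo,hi,box,minA=8):
    h=cv2.cvtColor(c['frame'],cv2.COLOR_RGB2HSV); m=cv2.inRange(h,lo,hi)
    k=np.zeros_like(m);x0,y0,x1,y1=box;k[y0:y1,x0:x1]=255
    n,l,st,ce=cv2.connectedComponentsWithStats(m&k)
    return [(st[i,4],ce[i],np.argwhere(l==i)[:,::-1]) for i in range(1,n) if st[i,4]>=minA]
E
python3 - <<'E'
from m import *
a=cap('top')
im=a['frame'][:,:,::-1]
cr=cv2.resize(im[165:285,150:450],None,fx=2.65,fy=2.65,interpolation=cv2.INTER_CUBIC);cv2.imwrite('pics/crop0.png',cr)
for nm,box in(('big',(230,175,330,275)),('small',(350,175,425,245))):
    h=cv2.cvtColor(a['frame'],cv2.COLOR_RGB2HSV)
    for A,ce,p in comps(a,(0,0,195),(179,40,255),box,150):
        w=np.array([onz(a,*q,26)[:2] for q in p],np.float32)
        print(nm,'white',A,ce.round(1),cv2.minAreaRect(w))
    for A,ce,p in comps(a,(18,90,90),(35,255,255),box,5):
        print(nm,'yellow',A,ce.round(1),onz(a,*ce,50).round(1))
for A,ce,p in comps(a,(5,150,120),(17,255,255),(150,215,205,262)):
    w=np.array([onz(a,*q,75)[:2] for q in p],np.float32)
    print('orange',A,ce.round(1),cv2.minAreaRect(w),onz(a,*ce,75))
for A,ce,p in comps(a,(0,0,120),(179,70,255),(150,215,205,262),4):
    print('ear',A,ce.round(1),onz(a,*ce,19).round(1))
b=cap('side')
for A,ce,p in comps(b,(5,150,120),(17,255,255),(315,300,365,365)):
    print('sideorange',A,ce.round(1),p.min(0),p.max(0))
E
```

```text
big white 2626 [273.6 226.2] ((526.3920288085938, 73.1500244140625), (144.75111389160156, 166.89572143554688), 61.97028732299805)
big white 294 [283.3 220.1] ((540.0374145507812, 63.63694763183594), (46.91072082519531, 40.757896423339844), 36.923885345458984)
big yellow 35 [260.6 207.4] [563.6 114.8  50. ]
big yellow 36 [303.3 231.4] [510.6  17.6  50. ]
small white 1217 [384.5 209.1] ((566.9762573242188, -179.0454559326172), (105.26375579833984, 119.1882095336914), 56.530006408691406)
small white 166 [392.1 206.4] ((575.40185546875, -186.56114196777344), (30.548179626464844, 32.557186126708984), 1.0666807889938354)
small yellow 17 [378.2 195.6] [ 595.2 -150.9   50. ]
small yellow 18 [407.3 214.8] [ 552.3 -216.9   50. ]
orange 232 [175.1 236.9] ((494.5667419433594, 298.2123107910156), (56.54682922363281, 29.198686599731445), 55.83565139770508) [490.4197942  297.32373037  75.        ]
ear 50 [172.1 228.2] [517.3 320.2  19. ]
ear 78 [181.4 246.8] [474.6 296.9  19. ]
sideorange 557 [338.3 325.7] [327 307] [351 346]
```

View pics/crop0.png

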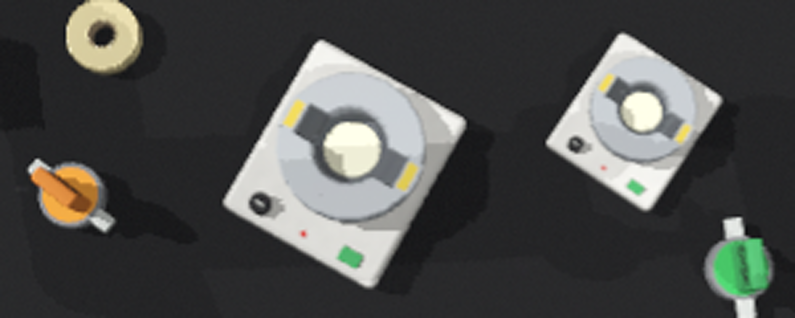

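The large lamp is the one meant: its housing measures about 167 x 145 mm, against 119 x 105 for the small one. One more look at the amber cell to refine its pose.

```bash
cat >> m.py <<'E'
def plan(x,y,z,yaw,n=8):
    s=readout.sense();p=s['ee_pos'];ps=s['orientation'][2]
    dx,dy,dz=np.array([x,y,z])-p
    dyaw=(yaw-ps+180)%360-180
    # assume the twist is spread evenly: per-row world step turned into the local axes
    print('t',s['time'],'at',p.round(1),s['orientation'].round(1),'F',s['force'].round(1),'w',round(s['grip_width'],1))
    for i in range(n):
        a=np.radians(ps+dyaw*i/n);e=np.array([dx,dy])/n
        print([round(float(v),1) for v in(e[0]*np.cos(a)+e[1]*np.sin(a),-dz/n,-e[0]*np.sin(a)+e[1]*np.cos(a))],round(-dyaw/n,2))
E
python3 - <<'E'
from m import *
a=cap('top');b=cap('side')
A=cv2.resize(a['frame'][218:258,152:202],(800//2,320),interpolation=cv2.INTER_CUBIC)
B=cv2.resize(b['frame'][300:364,310:364],None,fx=7,fy=7,interpolation=cv2.INTER_CUBIC)
A=cv2.copyMakeBorder(A,0,B.shape[0]-320,0,0,cv2.BORDER_CONSTANT)
cv2.imwrite('pics/amb.png',np.hstack([A,B])[:,:,::-1]); print(B.shape)
for q in((163.6,226.9),(190.8,248.8)): print(onz(a,*q,19).round(1))
plan(450,-450,240,-74.4)
E
```

```text
(448, 378, 3)
[519.9 340.   19. ]
[470.2 275.1  19. ]
t 0.3 at [ 181.8 -649.8  238.2] [-90.    0.  -74.4] F [ 0.3 -0.1  0.3] w 88.2
[-15.0, -0.2, 39.0] 0.0
[-15.0, -0.2, 39.0] 0.0
[-15.0, -0.2, 39.0] 0.0
[-15.0, -0.2, 39.0] 0.0
[-15.0, -0.2, 39.0] 0.0
[-15.0, -0.2, 39.0] 0.0
[-15.0, -0.2, 39.0] 0.0
[-15.0, -0.2, 39.0] 0.0
```

View pics/amb.png

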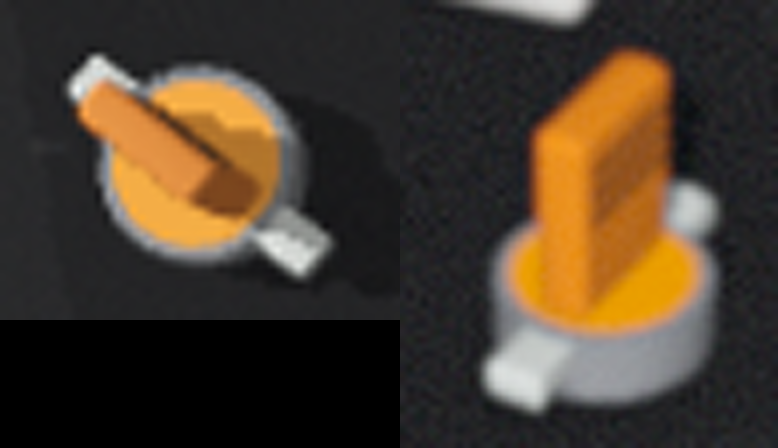

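```bash
python3 - <<'E'
from m import *
a=cap('top')
t=[onz(a,*q,19) for q in((161.8,226.6),(190.9,250.1))]
print(t,np.hypot(*(t[0]-t[1])[:2]),np.degrees(np.arctan2(*(t[0]-t[1])[1::-1])),(t[0]+t[1])/2,'plug',onz(a,176.8,237.9,20))
g=lambda u,v:onz(a,152+u/8-.44,218+v/8-.44,75)
P=[g(105,82),g(220,155),g(80,115),g(190,195)]
for i in(0,2):
  d=P[i]-P[i+1];print(np.hypot(*d[:2]),np.degrees(np.arctan2(d[1],d[0])))
print('fin',sum(P)/4)
E
```

```text
[array([520.54423831, 344.17474452,  19.        ]), array([467.24753826, 274.71350955,  19.        ])] 87.55227808885141 52.50144341301679 [493.89588829 309.44412703  19.        ] plug [494.76126606 308.08011922  20.        ]
37.902737085432655 58.837859520158155
37.85252503021015 55.356327936512386
fin [495.19576137 308.46306124  75.        ]
```

Request:
{"op": "servo_tool", "data": {
  "rows": [
    {"dp": [-15,0,38],"twist": 0,"gripper": 88},
    {"dp": [-15,0,38],"twist": 0,"gripper": 88},
    {"dp": [-15,0,38],"twist": 0,"gripper": 88},
    {"dp": [-15,0,38],"twist": 0,"gripper": 88},
    {"dp": [-15,0,38],"twist": 0,"gripper": 88},
    {"dp": [-15,0,38],"twist": 0,"gripper": 88},
    {"dp": [-15,0,38],"twist": 0,"gripper": 88},
    {"dp": [-15,0,38],"twist": 0,"gripper": 88}
  ]
}}

```text
time: 1.02
ee_pos: [442.7, -454.1, 237.5]
orientation: [-90.2, -0.2, -75.3]
force: [0.3, -0.9, -0.6]
grip_width: 88.1
```

Request:
{"op": "servo_tool", "data": {
  "rows": [
    {"dp": [-36,0,12],"twist": 0,"gripper": 88},
    {"dp": [-36,0,12],"twist": 0,"gripper": 88},
    {"dp": [-36,0,12],"twist": 0,"gripper": 88},
    {"dp": [-36,0,12],"twist": 0,"gripper": 88},
    {"dp": [-36,0,12],"twist": 0,"gripper": 88},
    {"dp": [-36,0,12],"twist": 0,"gripper": 88},
    {"dp": [-36,0,12],"twist": 0,"gripper": 88},
    {"dp": [-36,0,12],"twist": 0,"gripper": 88}
  ]
}}

```text
time: 1.68
ee_pos: [468.2, -138.5, 235.6]
orientation: [-89.9, -0.3, -75.2]
force: [-0.0, 0.8, 0.0]
grip_width: 88.0
```

Request:
{"op": "servo_tool", "data": {
  "rows": [
    {"dp": [-36,0,12],"twist": 0,"gripper": 88},
    {"dp": [-36,0,12],"twist": 0,"gripper": 88},
    {"dp": [-36,0,12],"twist": 0,"gripper": 88},
    {"dp": [-36,0,12],"twist": 0,"gripper": 88},
    {"dp": [-36,0,12],"twist": 0,"gripper": 88},
    {"dp": [-36,0,12],"twist": 0,"gripper": 88},
    {"dp": [-36,0,12],"twist": 0,"gripper": 88},
    {"dp": [-36,0,12],"twist": 0,"gripper": 88}
  ]
}}

```text
time: 2.35
ee_pos: [485.3, 179.7, 237.2]
orientation: [-89.4, -0.5, -75.2]
force: [0.7, -0.6, 0.0]
grip_width: 87.9
```

```bash
python3 - <<'E'
from m import *
plan(494.8,308.5,200,-36)
E
```

```text
t 2.35 at [485.3 179.7 237.2] [-89.4  -0.5 -75.2] F [ 0.7 -0.6  0. ] w 87.9
[-15.3, 4.7, 5.3] -4.9
[-14.8, 4.7, 6.5] -4.9
[-14.2, 4.7, 7.8] -4.9
[-13.4, 4.7, 9.0] -4.9
[-12.6, 4.7, 10.1] -4.9
[-11.7, 4.7, 11.1] -4.9
[-10.7, 4.7, 12.1] -4.9
[-9.6, 4.7, 13.0] -4.9
```

Request:
{"op": "servo_tool", "data": {
  "rows": [
    {"dp": [-15.3,5,5.3],"twist": -4.9,"gripper": 88},
    {"dp": [-14.8,5,6.5],"twist": -4.9,"gripper": 88},
    {"dp": [-14.2,5,7.8],"twist": -4.9,"gripper": 88},
    {"dp": [-13.4,5,9],"twist": -4.9,"gripper": 88},
    {"dp": [-12.6,5,10],"twist": -4.9,"gripper": 88},
    {"dp": [-11.7,5,11],"twist": -4.9,"gripper": 88},
    {"dp": [-10.7,5,12],"twist": -4.9,"gripper": 88},
    {"dp": [-9.6,5,13],"twist": -4.9,"gripper": 88}
  ]
}}

```text
time: 3.02
ee_pos: [493.1, 322.6, 198.7]
orientation: [-89.4, -0.9, -33.8]
force: [-0.8, 0.4, -0.5]
grip_width: 87.9
```

Request:
{"op": "servo_tool", "data": {
  "rows": [
    {"dp": [0,10,0],"twist": 0,"gripper": 60},
    {"dp": [0,10,0],"twist": 0,"gripper": 60},
    {"dp": [0,10,0],"twist": 0,"gripper": 60},
    {"dp": [0,10,0],"twist": 0,"gripper": 60},
    {"dp": [0,10,0],"twist": 0,"gripper": 60},
    {"dp": [0,10,0],"twist": 0,"gripper": 60},
    {"dp": [0,10,0],"twist": 0,"gripper": 60},
    {"dp": [0,0,0],"twist": 0,"gripper": 60}
  ]
}}

```text
time: 3.68
ee_pos: [493.2, 321.2, 120.2]
orientation: [-89.6, -0.8, -33.9]
force: [-0.4, -0.3, -0.5]
grip_width: 59.9
```

```bash
python3 - <<'E'
from m import *
plan(494.8,308.5,43,-36)
a=cap('top');b=cap('side')
B=cv2.resize(b['frame'][230:364,290:400],None,fx=4,fy=4,interpolation=cv2.INTER_CUBIC)
A=cv2.resize(a['frame'][190:270,130:220],None,fx=4,fy=4)
A=cv2.copyMakeBorder(A,0,B.shape[0]-A.shape[0],0,0,cv2.BORDER_CONSTANT)
cv2.imwrite('pics/pre.png',np.hstack([A,B])[:,:,::-1])
E
```

```text
t 3.6833 at [493.2 321.2 120.2] [-89.6  -0.8 -33.9] F [-0.4 -0.3 -0.5] w 59.9
[1.1, 9.6, -1.2] 0.26
[1.1, 9.6, -1.2] 0.26
[1.1, 9.6, -1.2] 0.26
[1.1, 9.6, -1.2] 0.26
[1.1, 9.6, -1.2] 0.26
[1.1, 9.6, -1.2] 0.26
[1.1, 9.6, -1.2] 0.26
[1.1, 9.6, -1.2] 0.26
```

View pics/pre.png

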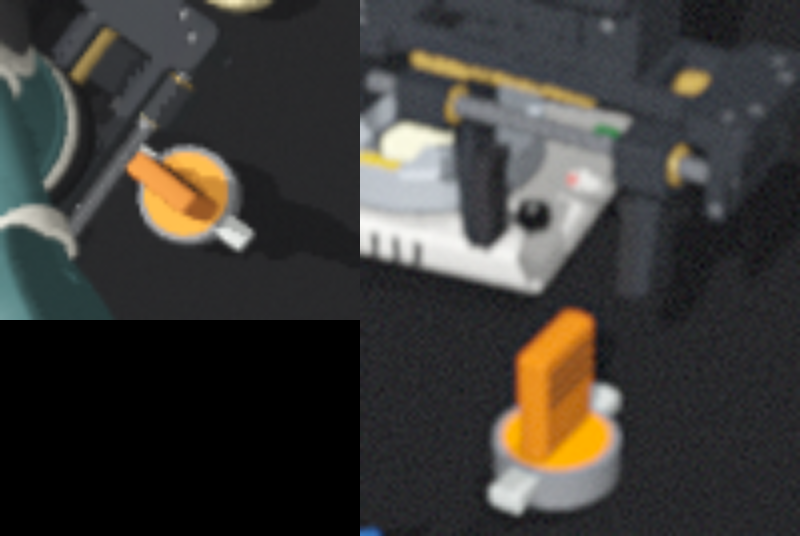

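```bash
python3 - <<'E'
from m import *
b=cap('side');a=cap('top')
print(proj(b,(493.2,321.2,120.2)),onz(b,340,297,120),proj(b,(494.8,308.5,75)),proj(b,(494.8,308.5,0)),proj(b,(494.8,308.5,20)))
E
```

```text
[340.72654804 294.79945307] [495.11752406 327.32701371 120.        ] [339.09689142 312.44269726] [339.30728339 346.39313516] [339.25478324 337.58703294]
```

Request:
{"op": "servo_tool", "data": {
  "rows": [
    {"dp": [3,4,-3.2],"twist": 1,"gripper": 60},
    {"dp": [3,10,-3.2],"twist": 1,"gripper": 60},
    {"dp": [2.8,10,-3.2],"twist": 0,"gripper": 60},
    {"dp": [0,10,0],"twist": 0,"gripper": 60},
    {"dp": [0,10,0],"twist": 0,"gripper": 60},
    {"dp": [0,10,0],"twist": 0,"gripper": 60},
    {"dp": [0,10,0],"twist": 0,"gripper": 60},
    {"dp": [0,4,0],"twist": 0,"gripper": 60}
  ]
}}

```text
time: 4.55
ee_pos: [501.2, 309.8, 52.6]
orientation: [-88.9, -1.1, -36.1]
force: [-0.5, 0.1, -0.5]
grip_width: 60.1
```

```bash
python3 - <<'E'
from m import *
plan(494.8,308,41,-36)
E
```

```text
t 4.55 at [501.2 309.8  52.6] [-88.9  -1.1 -36.1] F [-0.5  0.1 -0.5] w 60.1
[-0.5, 1.4, -0.6] -0.02
[-0.5, 1.4, -0.6] -0.02
[-0.5, 1.4, -0.6] -0.02
[-0.5, 1.4, -0.6] -0.02
[-0.5, 1.4, -0.6] -0.02
[-0.5, 1.4, -0.6] -0.02
[-0.5, 1.4, -0.6] -0.02
[-0.5, 1.4, -0.6] -0.02
```

Request:
{"op": "servo_tool", "data": {
  "rows": [
    {"dp": [-2,5,-2.5],"twist": 0,"gripper": 60},
    {"dp": [-2,5,-2],"twist": 0,"gripper": 60},
    {"dp": [0,0,0],"twist": 0,"gripper": 10},
    {"dp": [0,0,0],"twist": 0,"gripper": 10},
    {"dp": [0,0,0],"twist": 0,"gripper": 10},
    {"dp": [0,0,0],"twist": 0,"gripper": 10},
    {"dp": [0,0,0],"twist": 0,"gripper": 10},
    {"dp": [0,0,0],"twist": 0,"gripper": 10}
  ]
}}

```text
time: 5.22
ee_pos: [494.2, 308.7, 39.9]
orientation: [-89.0, -1.1, -36.1]
force: [0.3, 0.3, 0.9]
grip_width: 22.1
```

```bash
python3 - <<'E'
from m import *
plan(494.8,308,41,-36)
E
```

```text
t 5.2167 at [494.2 308.7  39.9] [-89.   -1.1 -36.1] F [0.3 0.3 0.9] w 22.1
[0.1, -0.1, -0.0] -0.01
[0.1, -0.1, -0.0] -0.01
[0.1, -0.1, -0.0] -0.01
[0.1, -0.1, -0.0] -0.01
[0.1, -0.1, -0.0] -0.01
[0.1, -0.1, -0.0] -0.01
[0.1, -0.1, -0.0] -0.01
[0.1, -0.1, -0.0] -0.01
```

Request:
{"op": "servo_tool", "data": {
  "rows": [
    {"dp": [0,0,0],"twist": 0,"gripper": 6},
    {"dp": [0,0,0],"twist": 0,"gripper": 6},
    {"dp": [0,0,0],"twist": 0,"gripper": 6},
    {"dp": [0,0,0],"twist": 0,"gripper": 6},
    {"dp": [0,0,0],"twist": 0,"gripper": 6},
    {"dp": [0,0,0],"twist": 0,"gripper": 6},
    {"dp": [0,0,0],"twist": 0,"gripper": 6},
    {"dp": [0,-5,0],"twist": 0,"gripper": 6}
  ]
}}

```text
time: 5.88
ee_pos: [493.7, 308.3, 44.6]
orientation: [-89.1, -1.0, -36.1]
force: [-0.6, -0.8, -1.8]
grip_width: 13.6
```

```bash
python3 - <<'E'
from m import *
plan(494.8,308,150,-36)
E
```

```text
t 5.8833 at [493.7 308.3  44.6] [-89.1  -1.  -36.1] F [-0.6 -0.8 -1.8] w 13.6
[0.1, -13.2, 0.1] -0.01
[0.1, -13.2, 0.1] -0.01
[0.1, -13.2, 0.1] -0.01
[0.1, -13.2, 0.1] -0.01
[0.1, -13.2, 0.1] -0.01
[0.1, -13.2, 0.1] -0.01
[0.1, -13.2, 0.1] -0.01
[0.1, -13.2, 0.1] -0.01
```

Request:
{"op": "servo_tool", "data": {
  "rows": [
    {"dp": [0,-8,0],"twist": 0,"gripper": 6},
    {"dp": [0,-15,0],"twist": 0,"gripper": 6},
    {"dp": [0,-20,0],"twist": 0,"gripper": 6},
    {"dp": [0,-20,0],"twist": 0,"gripper": 6},
    {"dp": [0,-18,0],"twist": 0,"gripper": 6},
    {"dp": [0,-10,0],"twist": 0,"gripper": 6},
    {"dp": [0,-5,0],"twist": 0,"gripper": 6},
    {"dp": [0,0,0],"twist": 0,"gripper": 6}
  ]
}}

```text
time: 6.55
ee_pos: [489.8, 307.2, 147.1]
orientation: [-89.2, -1.0, -36.1]
force: [-0.7, 0.1, -1.4]
grip_width: 13.7
```

```bash
python3 - <<'E'
from m import *
plan(537,66,140,-67,16)
b=cap('side');a=cap('top')
B=cv2.resize(b['frame'][200:364,270:400],None,fx=3.5,fy=3.5,interpolation=cv2.INTER_CUBIC)
cv2.imwrite('pics/lift.png',B[:,:,::-1])
E
```

```text
t 6.55 at [489.8 307.2 147.1] [-89.2  -1.  -36.1] F [-0.7  0.1 -1.4] w 13.7
[11.3, 0.4, -10.4] 1.93
[11.6, 0.4, -10.1] 1.93
[11.9, 0.4, -9.7] 1.93
[12.3, 0.4, -9.3] 1.93
[12.6, 0.4, -8.8] 1.93
[12.9, 0.4, -8.4] 1.93
[13.1, 0.4, -8.0] 1.93
[13.4, 0.4, -7.5] 1.93
[13.6, 0.4, -7.1] 1.93
[13.9, 0.4, -6.6] 1.93
[14.1, 0.4, -6.1] 1.93
[14.3, 0.4, -5.7] 1.93
[14.5, 0.4, -5.2] 1.93
[14.6, 0.4, -4.7] 1.93
[14.8, 0.4, -4.2] 1.93
[14.9, 0.4, -3.7] 1.93
```

View pics/lift.png

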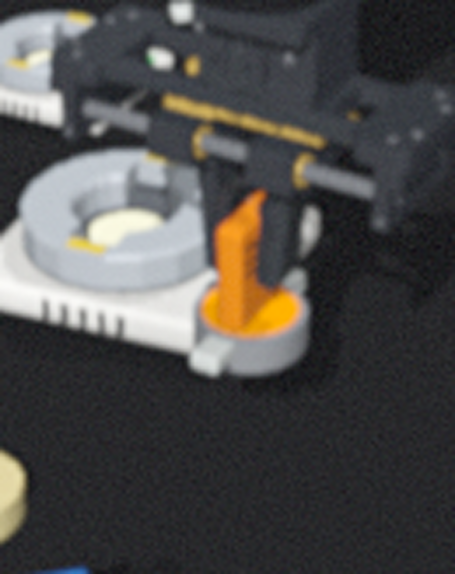

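The cell is held upright by the fin, with its plug top centred at about (343,289) in the side view.

Request:
{"op": "servo_tool", "data": {
  "rows": [
    {"dp": [11.3,0.3,-10.4],"twist": 1.9,"gripper": 6},
    {"dp": [11.6,0.3,-10],"twist": 1.9,"gripper": 6},
    {"dp": [12,0.3,-9.7],"twist": 1.9,"gripper": 6},
    {"dp": [12.3,0.3,-9.3],"twist": 1.9,"gripper": 6},
    {"dp": [12.6,0.3,-8.8],"twist": 1.9,"gripper": 6},
    {"dp": [12.9,0.3,-8.4],"twist": 1.9,"gripper": 6},
    {"dp": [13.1,0.3,-8],"twist": 1.9,"gripper": 6},
    {"dp": [13.4,0.3,-7.5],"twist": 1.9,"gripper": 6}
  ]
}}

```text
time: 7.32
ee_pos: [506.2, 178.0, 132.3]
orientation: [-90.1, -0.4, -52.1]
force: [0.2, 0.4, -1.7]
grip_width: 13.8
```

```bash
python3 - <<'E'
from m import *
plan(537,66,140,-67,8)
E
```

```text
t 7.3167 at [506.2 178.  132.3] [-90.1  -0.4 -52.1] F [ 0.2  0.4 -1.7] w 13.8
[13.4, -1.0, -5.6] 1.87
[13.6, -1.0, -5.1] 1.87
[13.7, -1.0, -4.7] 1.87
[13.9, -1.0, -4.2] 1.87
[14.0, -1.0, -3.8] 1.87
[14.1, -1.0, -3.3] 1.87
[14.2, -1.0, -2.9] 1.87
[14.3, -1.0, -2.4] 1.87
```

Request:
{"op": "servo_tool", "data": {
  "rows": [
    {"dp": [15.5,-2,-6.4],"twist": 2.2,"gripper": 6},
    {"dp": [15.7,-2,-5.8],"twist": 2.2,"gripper": 6},
    {"dp": [16,-1,-5.2],"twist": 2.2,"gripper": 6},
    {"dp": [16,-1,-4.6],"twist": 2.2,"gripper": 6},
    {"dp": [16,-1,-4],"twist": 2.2,"gripper": 6},
    {"dp": [16,-1,-3.4],"twist": 2.2,"gripper": 6},
    {"dp": [16,-1,-2.6],"twist": 1.8,"gripper": 6},
    {"dp": [0,0,0],"twist": 0,"gripper": 6}
  ]
}}

```text
time: 7.98
ee_pos: [528.4, 51.4, 130.3]
orientation: [-91.2, -0.2, -68.6]
force: [-0.6, -0.3, -1.9]
grip_width: 13.6
```

```bash
python3 - <<'E'
from m import *
plan(537,66,115,-67,8)
b=cap('side')
x0,y0=240,180
B=cv2.resize(b['frame'][y0:y0+130,x0:x0+150],None,fx=5,fy=4.5,interpolation=cv2.INTER_CUBIC)
cv2.imwrite('pics/over.png',B[:,:,::-1])
p=readout.sense()['ee_pos']
def q(w): u,v=proj(b,w); return ((u-x0)*5).round(),((v-y0)*4.5).round()
print('cell top centre if at TCP',q(p-[0,0,20]),'rim centre',q((537,66,50)),'floor',q((537,66,28)))
E
```

```text
t 7.9833 at [528.4  51.4 130.3] [-91.2  -0.2 -68.6] F [-0.6 -0.3 -1.9] w 13.6
[-1.3, 1.9, 1.7] -0.19
[-1.3, 1.9, 1.7] -0.19
[-1.3, 1.9, 1.7] -0.19
[-1.3, 1.9, 1.7] -0.19
[-1.3, 1.9, 1.7] -0.19
[-1.3, 1.9, 1.7] -0.19
[-1.3, 1.9, 1.7] -0.19
[-1.3, 1.9, 1.7] -0.19
cell top centre if at TCP (np.float64(347.0), np.float64(216.0)) rim centre (np.float64(332.0), np.float64(344.0)) floor (np.float64(333.0), np.float64(385.0))
```

View pics/over.png

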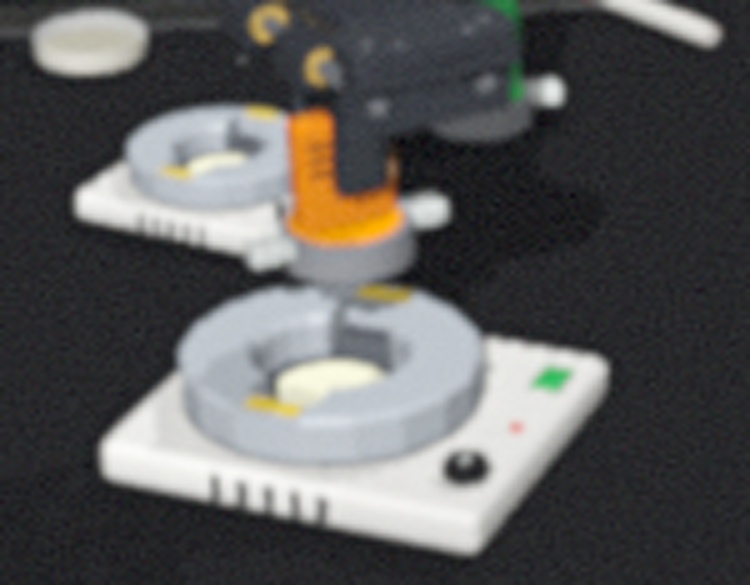

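Request:
{"op": "servo_tool", "data": {
  "rows": [
    {"dp": [-2.2,2,2.7],"twist": 0,"gripper": 6},
    {"dp": [-2.2,4,2.7],"twist": 0,"gripper": 6},
    {"dp": [-2.2,5,2.7],"twist": 0,"gripper": 6},
    {"dp": [-2.2,5,2.7],"twist": 0,"gripper": 6},
    {"dp": [-2.2,5,2.7],"twist": 0,"gripper": 6},
    {"dp": [0,3,0],"twist": 0,"gripper": 6},
    {"dp": [0,2,0],"twist": 0,"gripper": 6},
    {"dp": [0,0,0],"twist": 0,"gripper": 6}
  ]
}}

```text
time: 8.7
ee_pos: [533.0, 72.3, 97.0]
orientation: [-91.6, 0.1, -68.3]
force: [0.5, -0.5, -1.8]
grip_width: 13.9
```

```bash
python3 - <<'E'
from m import *
plan(537,66.5,95,-67,4)
b=cap('side')
x0,y0=240,180
B=cv2.resize(b['frame'][y0:y0+130,x0:x0+150],None,fx=5,fy=4.5,interpolation=cv2.INTER_CUBIC)
cv2.imwrite('pics/over2.png',B[:,:,::-1])
p=readout.sense()['ee_pos']
def q(w): u,v=proj(b,w); return ((u-x0)*5).round(),((v-y0)*4.5).round()
print('cell top centre if at TCP',q(p-[0,0,20]),'rim centre',q((537,66,50)),'floor',q((537,66,28)))
a=np.radians(21.4)
for s in(-44,44): print('ear tip',q(p+[s*np.cos(a),s*np.sin(a),-26]))
E
```

```text
t 8.7 at [533.   72.3  97. ] [-91.6   0.1 -68.3] F [ 0.5 -0.5 -1.8] w 13.9
[1.7, 0.5, 0.4] -0.31
[1.7, 0.5, 0.4] -0.31
[1.7, 0.5, 0.4] -0.31
[1.7, 0.5, 0.4] -0.31
cell top centre if at TCP (np.float64(340.0), np.float64(299.0)) rim centre (np.float64(332.0), np.float64(344.0)) floor (np.float64(333.0), np.float64(385.0))
ear tip (np.float64(436.0), np.float64(289.0))
ear tip (np.float64(243.0), np.float64(333.0))
```

View pics/over2.png

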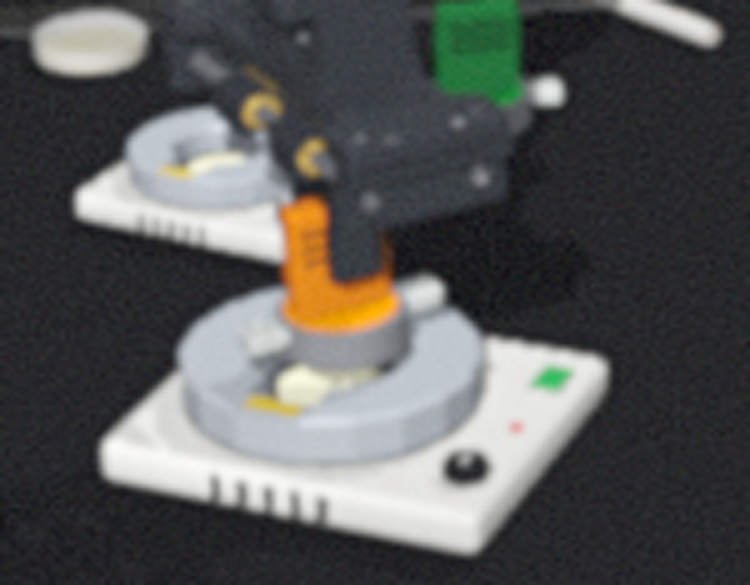

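Request:
{"op": "servo_tool", "data": {
  "rows": [
    {"dp": [2.5,0,0.8],"twist": 0,"gripper": 6},
    {"dp": [2.5,0,0.8],"twist": 0,"gripper": 6},
    {"dp": [2.2,0,0.4],"twist": 0,"gripper": 6},
    {"dp": [0,3,0],"twist": 0,"gripper": 6},
    {"dp": [0,3,0],"twist": 0,"gripper": 6},
    {"dp": [0,2,0],"twist": 0,"gripper": 6},
    {"dp": [0,1,0],"twist": 0,"gripper": 6},
    {"dp": [0,0,0],"twist": 0,"gripper": 6}
  ]
}}

```text
time: 9.42
ee_pos: [539.0, 64.8, 88.7]
orientation: [-91.5, 0.0, -68.3]
force: [0.5, 0.7, -1.5]
grip_width: 13.9
```

```bash
python3 - <<'E'
from m import *
plan(537.5,66.5,80,-67,4);print(readout.sense()['moment'])
E
```

```text
t 9.4167 at [539.   64.8  88.7] [-91.5   0.  -68.3] F [ 0.5  0.7 -1.5] w 13.9
[-0.5, 2.2, -0.2] -0.33
[-0.5, 2.2, -0.2] -0.33
[-0.5, 2.2, -0.2] -0.33
[-0.5, 2.2, -0.2] -0.33
[-0.01489738  0.03367082 -0.03571886]
```

Request:
{"op": "servo_tool", "data": {
  "rows": [
    {"dp": [-1,1,-0.4],"twist": 0,"gripper": 6},
    {"dp": [-1,2,-0.4],"twist": 0,"gripper": 6},
    {"dp": [0,2,0],"twist": 0,"gripper": 6},
    {"dp": [0,1.5,0],"twist": 0,"gripper": 6},
    {"dp": [0,1,0],"twist": 0,"gripper": 6},
    {"dp": [0,1,0],"twist": 0,"gripper": 6},
    {"dp": [0,1,0],"twist": 0,"gripper": 6},
    {"dp": [0,0,0],"twist": 0,"gripper": 6}
  ]
}}

```text
time: 10.08
ee_pos: [537.4, 66.4, 82.3]
orientation: [-91.5, -0.0, -68.3]
force: [0.4, -0.5, -1.4]
grip_width: 13.6
```

```bash
python3 - <<'E'
from m import *
plan(537.5,66.5,80,-67,4);print(readout.sense()['moment'])
b=cap('side')
x0,y0=240,180
B=cv2.resize(b['frame'][y0:y0+130,x0:x0+150],None,fx=5,fy=4.5,interpolation=cv2.INTER_CUBIC)
cv2.imwrite('pics/on.png',B[:,:,::-1])
E
```

```text
t 10.0833 at [537.4  66.4  82.3] [-91.5  -0.  -68.3] F [ 0.4 -0.5 -1.4] w 13.6
[-0.0, 0.6, 0.0] -0.32
[-0.0, 0.6, 0.0] -0.32
[-0.0, 0.6, 0.0] -0.32
[-0.0, 0.6, 0.0] -0.32
[ 0.01445101  0.00638964 -0.01696551]
```

View pics/on.png

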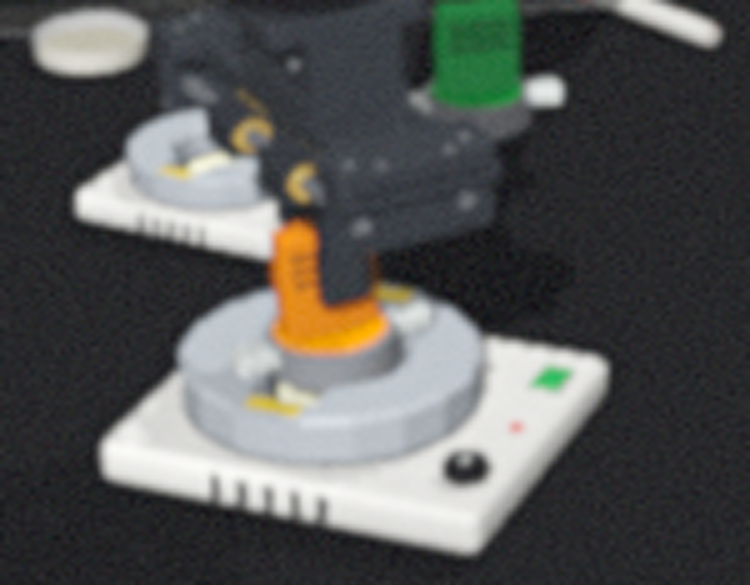

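The plug is centred in the mouth and its ears are just above the rim. I'll lower the last 2–3 mm until the rim takes the load.

Request:
{"op": "servo_tool", "data": {
  "rows": [
    {"dp": [0,1,0],"twist": 0,"gripper": 6},
    {"dp": [0,1,0],"twist": 0,"gripper": 6},
    {"dp": [0,1,0],"twist": 0,"gripper": 6},
    {"dp": [0,0.7,0],"twist": 0,"gripper": 6},
    {"dp": [0,0.7,0],"twist": 0,"gripper": 6},
    {"dp": [0,0.7,0],"twist": 0,"gripper": 6},
    {"dp": [0,0.7,0],"twist": 0,"gripper": 6},
    {"dp": [0,0.7,0],"twist": 0,"gripper": 6}
  ]
}}

```text
time: 10.8
ee_pos: [537.5, 66.2, 81.6]
orientation: [-91.5, -0.0, -68.2]
force: [-3.8, -0.2, 5.9]
grip_width: 14.0
```

```bash
python3 - <<'E'
from m import *
plan(537.5,66.5,80,-67,1);print(readout.sense()['moment'])
E
```

```text
t 10.8 at [537.5  66.2  81.6] [-91.5  -0.  -68.2] F [-3.8 -0.2  5.9] w 14.0
[-0.2, 1.6, 0.1] -1.24
[0.03336578 0.46311125 0.04420754]
```

Request:
{"op": "servo_tool", "data": {
  "rows": [
    {"dp": [0,1.2,0],"twist": 0,"gripper": 6},
    {"dp": [0,1.2,0],"twist": 0,"gripper": 6},
    {"dp": [0,1.2,0],"twist": 0,"gripper": 6},
    {"dp": [0,1.2,0],"twist": 0,"gripper": 6},
    {"dp": [0,1,0],"twist": 0,"gripper": 6},
    {"dp": [0,1,0],"twist": 0,"gripper": 6},
    {"dp": [0,0.5,0],"twist": 0,"gripper": 6},
    {"dp": [0,0.5,0],"twist": 0,"gripper": 6}
  ]
}}

```text
time: 11.47
ee_pos: [537.5, 66.2, 81.7]
orientation: [-91.5, -0.0, -68.2]
force: [-3.1, -0.7, 4.1]
grip_width: 13.4
```

```bash
python3 - <<'E'
from m import *
plan(537.5,66.5,80,-67,1);print(readout.sense()['moment'])
E
```

```text
t 11.4667 at [537.5  66.2  81.7] [-91.5  -0.  -68.2] F [-3.1 -0.7  4.1] w 13.4
[-0.3, 1.7, 0.1] -1.21
[-0.03100414  0.38086001  0.08349321]
```

One ear touches first because the hand is tilted about 1.5 degrees. I'll open briefly so the cell settles flat on both ears, then regrip.

Request:
{"op": "servo_tool", "data": {
  "rows": [
    {"dp": [0,0,0],"twist": 0,"gripper": 24},
    {"dp": [0,0,0],"twist": 0,"gripper": 24},
    {"dp": [0,0,0],"twist": 0,"gripper": 24},
    {"dp": [0,0,0],"twist": 0,"gripper": 24},
    {"dp": [0,0,0],"twist": 0,"gripper": 24},
    {"dp": [0,0,0],"twist": 0,"gripper": 24},
    {"dp": [0,0,0],"twist": 0,"gripper": 24},
    {"dp": [0,0,0],"twist": 0,"gripper": 24}
  ]
}}

```text
time: 12.13
ee_pos: [538.4, 66.3, 80.1]
orientation: [-91.5, -0.1, -68.2]
force: [-0.2, -0.3, 0.1]
grip_width: 24.0
```

```bash
python3 - <<'E'
from m import *
plan(537.5,66.5,80,-67,1);print(readout.sense()['moment'])
b=cap('side')
x0,y0=240,180
B=cv2.resize(b['frame'][y0:y0+130,x0:x0+150],None,fx=5,fy=4.5,interpolation=cv2.INTER_CUBIC)
cv2.imwrite('pics/rest.png',B[:,:,::-1])
E
```

```text
t 12.1333 at [538.4  66.3  80.1] [-91.5  -0.1 -68.2] F [-0.2 -0.3  0.1] w 24.0
[-0.5, 0.1, -0.7] -1.21
[0.00812329 0.03873029 0.0169207 ]
```

View pics/rest.png

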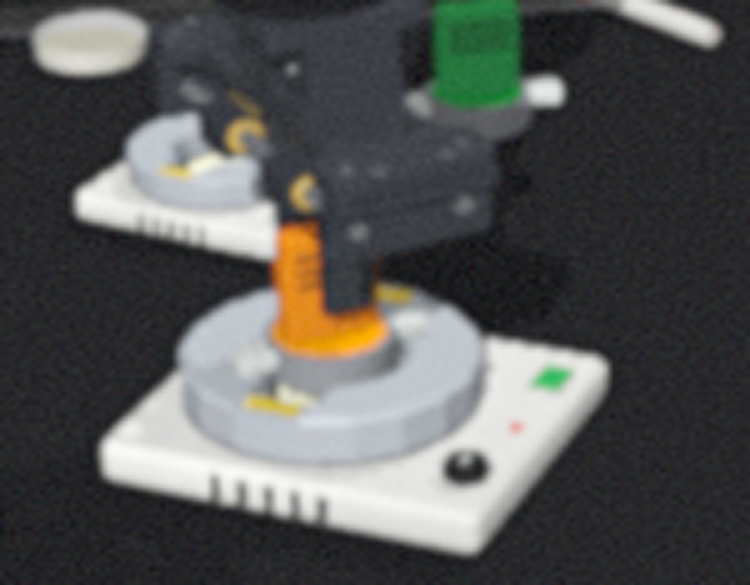

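The cell rests flat with both ears on the rim, at (253,358) and (415,315) in the crop. It sits about 40 degrees off the slot line through the yellow marks. Now I'll regrip and turn lightly.

Request:
{"op": "servo_tool", "data": {
  "rows": [
    {"dp": [0,0,0],"twist": 0,"gripper": 6},
    {"dp": [0,0,0],"twist": 0,"gripper": 6},
    {"dp": [0,0,0],"twist": 0,"gripper": 6},
    {"dp": [0,0,0],"twist": 0,"gripper": 6},
    {"dp": [0,0,0],"twist": 0,"gripper": 6},
    {"dp": [0,0,0],"twist": 0,"gripper": 6},
    {"dp": [0,0.3,0],"twist": -2,"gripper": 6},
    {"dp": [0,0.3,0],"twist": -2,"gripper": 6}
  ]
}}

```text
time: 12.85
ee_pos: [538.7, 66.3, 80.0]
orientation: [-91.4, 0.0, -64.1]
force: [-0.6, 0.0, 1.4]
grip_width: 13.4
```

Request:
{"op": "servo_tool", "data": {
  "rows": [
    {"dp": [0,0.3,0],"twist": -3,"gripper": 6},
    {"dp": [0,0.3,0],"twist": -3,"gripper": 6},
    {"dp": [0,0.3,0],"twist": -3,"gripper": 6},
    {"dp": [0,0.3,0],"twist": -3,"gripper": 6},
    {"dp": [0,0.3,0],"twist": -3,"gripper": 6},
    {"dp": [0,0.3,0],"twist": -3,"gripper": 6},
    {"dp": [0,0.3,0],"twist": -2,"gripper": 6},
    {"dp": [0,0.3,0],"twist": 0,"gripper": 6}
  ]
}}

```text
time: 13.52
ee_pos: [539.3, 67.1, 79.9]
orientation: [-91.2, 0.6, -43.2]
force: [-0.9, 0.3, 2.8]
grip_width: 13.4
```

```bash
python3 - <<'E'
from m import *
plan(537.5,66.5,80,-28.6,1);print(readout.sense()['moment'])
E
```

```text
t 13.5167 at [539.3  67.1  79.9] [-91.2   0.6 -43.2] F [-0.9  0.3  2.8] w 13.4
[-0.9, -0.1, -1.6] -14.58
[-0.09451042  0.20050624 -0.00504805]
```

Request:
{"op": "servo_tool", "data": {
  "rows": [
    {"dp": [-0.3,0.3,-0.4],"twist": -3,"gripper": 6},
    {"dp": [-0.3,0.3,-0.4],"twist": -3,"gripper": 6},
    {"dp": [-0.2,0.3,-0.3],"twist": -3,"gripper": 6},
    {"dp": [0,0.4,0],"twist": -2.5,"gripper": 6},
    {"dp": [0,0.4,0],"twist": -2,"gripper": 6},
    {"dp": [0,0.5,0],"twist": -1,"gripper": 6},
    {"dp": [0,0.7,0],"twist": 0,"gripper": 6},
    {"dp": [0,0.7,0],"twist": 0,"gripper": 6}
  ]
}}

```text
time: 14.18
ee_pos: [535.8, 66.6, 74.0]
orientation: [-91.1, 1.0, -28.5]
force: [-0.9, -0.6, -1.8]
grip_width: 13.5
```

```bash
python3 - <<'E'
from m import *
plan(537.5,66.5,80,-28.6,1);print(readout.sense()['moment'])
E
```

```text
t 14.1833 at [535.8  66.6  74. ] [-91.1   1.  -28.5] F [-0.9 -0.6 -1.8] w 13.5
[1.6, -6.0, 0.8] 0.12
[-0.03577396 -0.03794981  0.01772021]
```

It is dropping into the slots: z is down 6 mm with no contact force. I'll lower it the rest of the way.

Request:
{"op": "servo_tool", "data": {
  "rows": [
    {"dp": [0.5,1,0.2],"twist": 0,"gripper": 6},
    {"dp": [0.5,1,0.2],"twist": 0,"gripper": 6},
    {"dp": [0,1,0],"twist": 0,"gripper": 6},
    {"dp": [0,1,0],"twist": 0,"gripper": 6},
    {"dp": [0,1,0],"twist": 0,"gripper": 6},
    {"dp": [0,0.7,0],"twist": 0,"gripper": 6},
    {"dp": [0,0.6,0],"twist": 0,"gripper": 6},
    {"dp": [0,0.5,0],"twist": 0,"gripper": 6}
  ]
}}

```text
time: 14.85
ee_pos: [536.6, 66.4, 68.4]
orientation: [-91.2, 1.1, -28.7]
force: [-2.4, -0.1, 2.9]
grip_width: 14.0
```

```bash
python3 - <<'E'
from m import *
plan(537.5,66.5,68,-28.6,1);print(readout.sense()['moment'])
E
```

```text
t 14.85 at [536.6  66.4  68.4] [-91.2   1.1 -28.7] F [-2.4 -0.1  2.9] w 14.0
[0.7, 0.4, 0.5] -0.07
[-0.11007768  0.33356345 -0.03808612]
```

Request:
{"op": "servo_tool", "data": {
  "rows": [
    {"dp": [0,0,0],"twist": 0,"gripper": 50},
    {"dp": [0,0,0],"twist": 0,"gripper": 50},
    {"dp": [0,0,0],"twist": 0,"gripper": 50},
    {"dp": [0,0,0],"twist": 0,"gripper": 50},
    {"dp": [0,0,0],"twist": 0,"gripper": 50},
    {"dp": [0,0,0],"twist": 0,"gripper": 50},
    {"dp": [0,0,0],"twist": 0,"gripper": 50},
    {"dp": [0,-2,0],"twist": 0,"gripper": 50}
  ]
}}

```text
time: 15.52
ee_pos: [538.0, 66.6, 70.3]
orientation: [-91.1, 1.0, -28.7]
force: [0.2, 0.4, -0.9]
grip_width: 49.8
```

Request:
{"op": "servo_tool", "data": {
  "rows": [
    {"dp": [0,-8,0],"twist": 0,"gripper": 50},
    {"dp": [0,-12,0],"twist": 0,"gripper": 50},
    {"dp": [0,-15,0],"twist": 0,"gripper": 50},
    {"dp": [0,-15,0],"twist": 0,"gripper": 50},
    {"dp": [0,-20,0],"twist": 0,"gripper": 50},
    {"dp": [0,-20,0],"twist": 0,"gripper": 50},
    {"dp": [0,-10,0],"twist": 0,"gripper": 50},
    {"dp": [0,0,0],"twist": 0,"gripper": 50}
  ]
}}

```text
time: 16.18
ee_pos: [540.8, 67.6, 180.8]
orientation: [-91.0, 0.9, -28.7]
force: [1.1, -0.0, 0.6]
grip_width: 50.1
```

```bash
python3 - <<'E'
from m import *
s=readout.sense();print(s['time'],s['ee_pos'],s['force'],s['grip_width'])
b=cap('side');a=cap('top')
x0,y0=240,180
B=cv2.resize(b['frame'][y0:y0+130,x0:x0+150],None,fx=5,fy=4.5,interpolation=cv2.INTER_CUBIC)
cv2.imwrite('pics/fin.png',B[:,:,::-1])
def q(w): u,v=proj(b,w); return ((u-x0)*5).round(),((v-y0)*4.5).round()
print('home: fin top',q((537,66,103)),'plug top',q((537,66,48)))
E
```

```text
16.1833 [540.78521501  67.58599258 180.84297398] [ 1.06001368 -0.02994958  0.55799086] 50.13094414138298
home: fin top (np.float64(328.0), np.float64(244.0)) plug top (np.float64(332.0), np.float64(348.0))
```

View pics/fin.png

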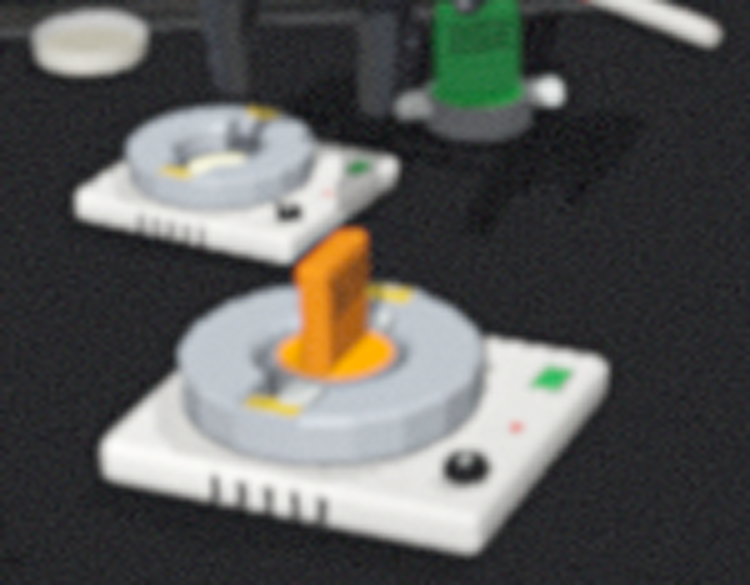

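The plug top is level with the rim, centred at about (337,352) in the crop against (332,348) predicted for home. Both ears are down in the slots, and the gripper is about 78 mm above the fin.

```bash
python3 -c "
from station import order
print(order.finish_job())"
```

```text
the job is handed in; nothing more can be done
None
```

The amber cell is fully home in the large lamp's seat and released. I handed the job in at about 16 s; no verdict was reported.

- **Placing:** I set the cell in the mouth of the seat about 40 degrees to one side of the slots. The hand was tilted about 1.5 degrees, so one ear touched first with about 6 N. I opened the gripper briefly to let the cell settle flat on both ears, then gripped it again.
- **Turning:** I turned it until the ears dropped into the slots, then lowered it to the floor of the seat. The wrist read under 3 N upward after each step.
- **Last checks:** In the last picture the plug is level with the rim, both ears are in the slots and the gripper is clear. The hand went down about 12 mm from rim to floor, as it should. The cell looked about 1–2 pixels off where I predicted, within the calibration error. The hand kept about a degree of tilt, which the interface could not correct.
- **Green cell:** I did not touch it.

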